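# Close the herb mill and switch it on

### The arm

A 6-joint arm with a two-finger parallel gripper is mounted at the origin on the work surface. World frame = base frame: x ahead of the robot, y to its left, z up, the work surface at z = 0. Lengths are in mm, angles in degrees, forces in N, time in s.
With the tool pointing down it reaches from about 350 to 850 mm from the base axis. Payload 8.1 kg.
Tool frame: the origin (TCP) lies midway between the tips of the shut fingers; the grasp point (between the pads) lies 19 mm behind it; z points along the fingers, y is the line along which they close (so a half turn about z gives the same grasp; the last joint's range is limited). The gripper opens to 85 mm and grips with 20 to 120 N. Pads are 22 mm wide; open, the fingers measure 114 mm over their backs; the gripper's body (76 mm by 85 mm) begins 54 mm behind the grasp point. The pads swing forward as they close: fully open they stand 13 mm farther back than shut.
Start: joints at [64.091, 7.471, 85.268, -0, 87.261, -4.893], TCP at [215.157, 560.101, 231.292] pointing down, gripper open.
Joint ranges: [-169.43, 169.43], [-51.17, 129.36], [1.28, 143.12], [-76.62, 256.62], [0, 156.53], [-152.29, 152.29]. Speed limits (degrees/s): [136.94, 136.94, 159.86, 180, 180, 180].

### API

Orientations are given as [roll, pitch, yaw] about the fixed x, y, z axes, in that order (R = Rz(yaw) Ry(pitch) Rx(roll)).
In Python, from bench import r gives the robot as it stands.
- The arm moves only by the tool send_rows, never from a script. Its argument "increments" is a list of rows, each a list of 6 numbers: the shift along the tool's x, y, z in mm, then the turn, a rotation vector about the tool's x, y, z in rad. A call has 1 to 5 rows; each row shifts and turns the commanded pose from where the row before left it, along the tool's axes as they then stand; what a row does not reach is not made up. A row lasts 1/8 s, in which the tool goes at most 62.5 mm and 10.7 degrees, less where a joint would pass 70% of its speed; a pose out of reach is approached as far as the arm can. A call is refused whole if a number of a shift passes 62.5 or a number of a turn 0.188, either way. A call with a gripper value outside its range is refused whole. "grip" is the closure, from -1 (fully open) to 1 (shut), set as the call begins (left out, the last holds). The fingers move at their own pace and stop on an object; "grip_force" is the grip in N (left out, the last holds). Time passes only in rows, so rows that do not move let the fingers close. It gives the time, the measured TCP pose, the force, the opening and the grip force at its end, in the units of the state.
- r.sense(): the state, without advancing time (a new reading comes with each control period).
- r.snapshot(name): name is "scene" or "side" or "wrist"; returns a dict with "img" (384x512x3 uint8, blue, green, red), "z_map" (384x512 float32, mm along the optical axis (not along the pixel's ray), 0 where there is no reading), "fx", "fy", "cx", "cy" (pixels), "D" ([k1, k2, p1, p2, k3] as OpenCV has them; the pictures are not rectified), "view" (4x4, takes a point from world to camera coordinates). Camera axes: x right, y down, z forward; pixel columns grow to the right and rows downward; lengths in mm; the calibration is good to about 2 mm. A picture is of the moment at which its call begins.
- r.hand_in(): hands the job in; it is judged then, once.
The state is a dict: "time": time; "joint_pos": joint angles; "qd": joint speeds; "joint_efforts": joint torques, N m; "tool_pos": TCP position; "tcp_rot": TCP orientation; "ft_force": force on the tool from outside, world axes, zero at the start; "wrist_torque": the same for the moment, N m; "finger_gap": finger opening in mm; "grip_force": force on a finger pad.
Only numpy, scipy, OpenCV 4.12 (cv2) and the standard library are available. Lean on these libraries where they do the work, as an engineer would, in place of code of your own. Each camera call takes 0.05 s, during which the arm holds its last target. There are 200 camera calls.

### The job

The herb mill on the counter has been filled. Fold its open lid over and press it fully home, flat on the drum, and only then turn the red main switch a quarter turn clockwise to on. Leave the things standing round the mill where they are.

Things in the scene. Friction and masses are not known exactly. Their poses are not given: they have to be found in the camera images.
- mill: The herb mill, fixed: white housing 230 mm deep (its x), 340 mm wide (its y), 85 mm high, its front facing its own -x, roughly towards the robot. Origin: centre of its footprint, at counter height; z up. Its left half (centre y = +78 mm) carries an open steel drum 150 mm across, rim 145 mm above the counter; its right half (y = -105 mm) a sloping console with the red main switch.
- console (a point): Middle of the sloping face of the white console, 135 mm up the slope and 115 mm wide. Axes as the mill's; the face leans to the front, 0.35 rad from level, so its normal is (-0.343, 0, 0.939) here. On its lower half a yellow plate, 60 mm square and 4 mm thick, carries the red switch; above it are a green lamp and a black timer dial, 10 mm high, neither used here.
- lid_hinge (a point): A point on the lid's hinge axis, behind the drum, half-way along the hinge: 92 mm behind the drum's centre (mill x = +92 mm, y = +78 mm) and 149 mm above the counter. The axis runs along the mill's y. Axes as the mill's.
- lid (a joint): Angle of the lid, rad: 0 closed, flat on the drum; about 1.57 upright; stop at 1.8, leaning back. The hinge is stiff (0.75 N m of friction): the lid stays where it is left and has to be pushed all the way down.
- lid_tongue (a point): Free end of the lid's tongue, 190 mm from the hinge axis. Lid: steel disc 9 mm thick, 160 mm across, 12 to 172 mm out from the hinge axis, then a tongue 36 mm wide, 6 mm thick. Its outer face (on top when closed, turned from the robot when upright) is flat, 5 mm off the plane through the hinge axis; a seal 6 mm proud is on the other side. When closed, x points to the hinge, z up.
- switch (a joint): Angle of the red main switch, rad: 0 off, pi/2 on, growing clockwise as one looks onto the console's face. Its two sprung detents are at the two end stops: a spring (0.15 N m at most) draws the handle back to the nearer end until it is past half-way (0.785), then carries it on by itself to the other.
- switch_grip (a point): Middle of the red handle's bar, on the axis of rotation, 21.5 mm above the yellow plate. The bar is 52 mm long, 12 mm thick, 26 mm deep along the axis (13 mm above and below this point); its foot is a disc 42 mm across, 8 mm high. z is the axis of rotation, out of the console; y runs along the bar (off: across the console, along the mill's y; on: up and down the slope).
- jar_mid (a point): Bystander: white plastic jar with a green cap, 68 mm across and 100 mm high, upright on the counter to the right of the mill. Point half-way up on its axis.
- herb_bowl: Bystander: small steel bowl of dried slices, 136 mm across and 45 mm high, to the left of the mill. Origin: centre of its underside.
- brush: Bystander: cleaning brush 170 mm long, lying in front of the mill. Origin: under its middle; x along it.
- scoop: Bystander: steel scoop 175 mm long and 50 mm wide, lying in front of the mill. Origin: under its back plate; x towards its mouth.

How it is judged:
By the outcome, as a careful person would: the job done as asked, in the order asked, and still so for the second after the job is handed in, with the robot touching nothing.
It also fails if it takes over 51 s, if anything falls off the work surface, if the arm or the gripper's body presses on something with over 40 N, if the wrist force passes 120 N, or if a joint passes its speed limit or range.

## Working session

There is one attempt and no reset: what is moved stays moved. The work goes in short steps, Python scripts to look and compute and a tool call to move; the robot and the scene stay as the last step left them, time stands still between calls to the robot, and variables do not carry over. Pictures are saved under pics/ and viewed, at most 10 in all, crops included, and the job is handed in when it is done.

Besides the shell and the picture viewer there is one more tool, called after ">>>" as name([rows], argument=value, ...), one row to a line, values as JSON. send_rows: Moves the arm, as the interface text tells. Its arguments: {"type":"object","properties":{"increments":{"type":"array"},"grip":{"type":"number"},"grip_force":{"type":"number"}},"required":["increments"]}

```bash
ls; mkdir -p pics; python3 - <<'E'
from bench import r
import cv2,numpy as np
print(r.sense())
for n in("scene","side"):
    s=r.snapshot(n); cv2.imwrite(f"pics/{n}0.png",cv2.resize(s["img"],(800,600)))
    np.savez(f"{n}0.npz",**s); print(n,s["fx"],s["D"],np.round(s["view"],3).tolist())
E
```

```text
pics
{'time': 0.0, 'joint_pos': array([ 6.40918034e+01,  7.51468107e+00,  8.53301822e+01, -1.70902409e-03,
        8.72616182e+01, -4.89362627e+00]), 'qd': array([-0.02160282,  0.02819567,  0.09130182, -0.06240516, -0.05660049,
        0.03642759]), 'joint_efforts': array([-9.24785854e-05, -5.69379759e+01, -5.00567651e+01, -1.31884908e-04,
        1.43278419e-02,  3.90323805e-05]), 'tool_pos': array([214.91394981, 559.5929567 , 230.240233  ]), 'tcp_rot': array([-1.79893761e+02, -7.38281800e-03,  1.58985506e+02]), 'ft_force': array([ 0.28677693,  0.18525206, -0.20479011]), 'wrist_torque': array([-0.00215184, -0.00788296, -0.02556789]), 'grip_force': 0.0, 'finger_gap': 85.50709637891175}
scene 434.9337333534029 [-0.02398591  0.          0.          0.          0.        ] [[0.74, 0.672, 0.007, -438.39], [0.521, -0.568, -0.637, -130.716], [-0.424, 0.476, -0.771, 1425.696], [0.0, 0.0, 0.0, 1.0]]
side 358.6490344092675 [-0.10039175  0.          0.          0.          0.        ] [[-1.0, -0.021, -0.01, 510.683], [-0.007, 0.676, -0.737, 57.513], [0.022, -0.736, -0.676, 1054.28], [0.0, 0.0, 0.0, 1.0]]
```

View pics/scene0.png

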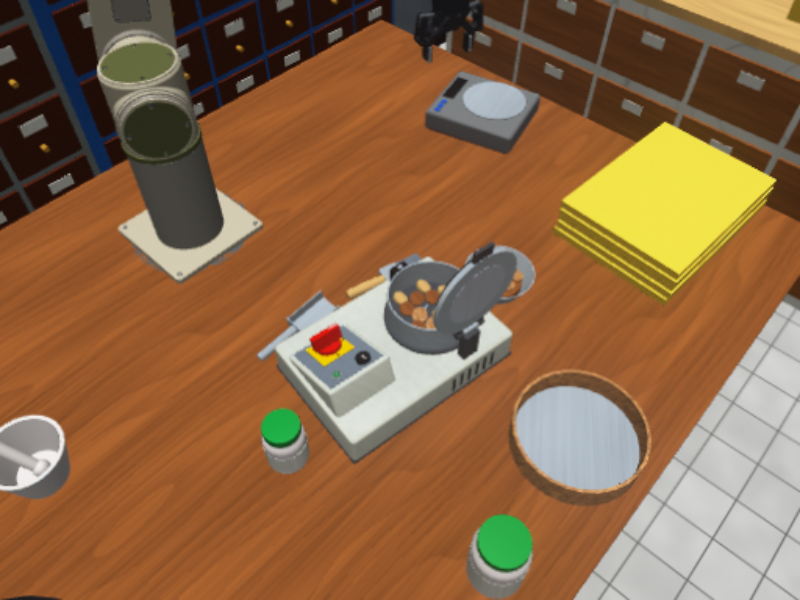

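View pics/side0.png

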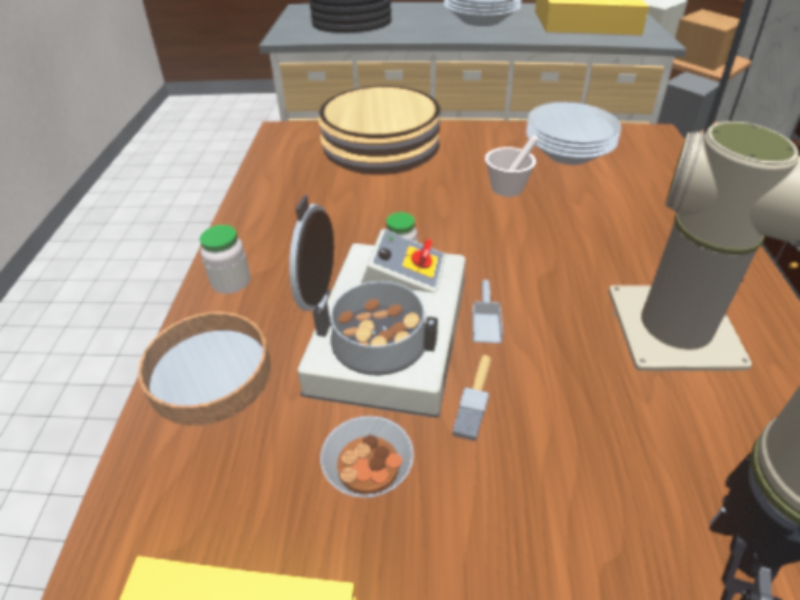

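Scene view: the mill is at (395,350), switch at (327,340), and the lid is open, leaning back, with its tongue at (485,250). Side view: switch at (425,255), drum at (378,325), lid tongue at (303,208). Next I fit the mill from depth.

```bash
cat > h.py <<'E'
import numpy as np,cv2
def cloud(s):
    K=np.array([[s["fx"],0,s["cx"]],[0,s["fy"],s["cy"]],[0,0,1.]])
    h,w=s["z_map"].shape
    u,v=np.meshgrid(np.arange(w),np.arange(h))
    p=cv2.undistortPoints(np.stack([u,v],-1).reshape(-1,1,2).astype(np.float64),K,s["D"]).reshape(h,w,2)
    z=s["z_map"]; c=np.dstack([p[...,0]*z,p[...,1]*z,z])
    V=s["view"]; P=(c-V[:3,3])@V[:3,:3]
    P[z<=0]=np.nan
    return P
E
python3 - <<'E'
from h import *
Ps={};Is={}
for n in("scene","side"):
    s=dict(np.load(n+"0.npz")); Ps[n]=cloud(s);Is[n]=s["img"].astype(int)
f=lambda n,x,y:np.round(np.nanmedian(Ps[n][int(y/1.5625)-1:int(y/1.5625)+2,int(x/1.5625)-1:int(x/1.5625)+2].reshape(-1,3),0),1)
for n,l in {"scene":[(450,400),(330,340),(485,250),(282,425),(511,275),(480,285)],"side":[(330,380),(425,250),(303,208),(400,220),(367,430),(312,260)]}.items():
    for q in l: print(n,q,f(n,*q))
for n in Ps:
    P=Ps[n];I=Is[n];b,g,rr=I[...,0],I[...,1],I[...,2]
    near=(P[...,0]>350)&(P[...,0]<850)&(abs(P[...,1])<350)
    m=near&(abs(P[...,2]-85)<4)
    Q=P[m]; print(n,"top",len(Q),cv2.minAreaRect(Q[:,:2].astype(np.float32)),np.median(Q[:,2]))
    red=near&(rr>150)&(g<60)&(b<60)&(P[...,2]>80); print("red",red.sum(),P[red].mean(0).round(1),P[red].min(0).round(1),P[red].max(0).round(1))
    yel=near&(rr>170)&(g>130)&(b<90)&(P[...,2]>80); print("yel",yel.sum(),P[yel].mean(0).round(1),P[yel].min(0).round(1),P[yel].max(0).round(1))
    rim=near&(P[...,2]>142)&(P[...,2]<149); print("rim",rim.sum(),P[rim].mean(0).round(1),P[rim].min(0).round(1),P[rim].max(0).round(1))
    hi=near&(P[...,2]>175)&(P[...,2]<400)
    L=P[hi]; c=L.mean(0); e=np.linalg.svd(L-c)[2] if len(L)<3000 else None; print("lid",len(L),c.round(1),L.min(0).round(1),L.max(0).round(1), e)
E
```

```text
scene (450, 400) [666.6  49.2   2.9]
scene (330, 340) [493.5 -57.4 128.5]
scene (485, 250) [660.7  94.3 338.5]
scene (282, 425) [ 539.7 -205.9  101.6]
scene (511, 275) [670.4 167.1 232.1]
scene (480, 285) [660.3  96.6 264.3]
side (330, 380) [631.9 193.2  71.7]
side (425, 250) [483.  -51.  140.8]
side (303, 208) [654.7 102.5 332. ]
side (400, 220) [ 534.3 -208.3   99.1]
side (367, 430) [573.7 253.3  25.7]
side (312, 260) [647.5 124.9 258.8]
scene top 3581 ((540.2089233398438, -12.813278198242188), (436.5278015136719, 230.9495086669922), 80.06056213378906) 86.29553636096523
red 181 [494.3 -62.9 131.2] [476.7 -85.1 117.5] [513.3 -37.6 146.2]
yel 196 [516.  -39.9 114.9] [463.9 -94.7  98. ] [590.9 145.6 124.3]
rim 258 [547.1  64.9 145. ] [476.9 -84.4 142.1] [666.  188.8 148.9]
lid 1751 [657.6  88.9 259.8] [633.2  16.3 175.2] [673.7 172.6 343.9] [[ 0.06442878  0.40867433 -0.91040333]
 [-0.17398712 -0.89372566 -0.41350081]
 [-0.98263799  0.18503981  0.01352241]]
side top 2789 ((644.9576416015625, -13.928146362304688), (408.38580322265625, 442.1817932128906), 80.81380462646484) 84.2181736684581
red 5 [487.9 -36.8 127.7] [482.9 -39.4 123.8] [494.1 -33.9 132.5]
yel 129 [493.7 -51.9 108.9] [464.9 -91.1  97.3] [520.  -29.5 123.1]
rim 247 [563.2 106.6 144.2] [477.3 -80.5 142. ] [662.6 187.4 148.9]
lid 1596 [649.  114.5 259.7] [630.   28.5 175.5] [670.6 176.6 340.6] [[ 0.07576681 -0.02332837  0.99685264]
 [ 0.21300737  0.97702779  0.00667458]
 [-0.97410844  0.21183124  0.0789954 ]]
```

```bash
python3 - <<'E'
from h import *
from scipy.optimize import least_squares
allt=[];rimp=[];lid=[];yelp=[];redp=[]
for n in("scene","side"):
    s=dict(np.load(n+"0.npz")); P=cloud(s);I=s["img"].astype(int);b,g,rr=I[...,0],I[...,1],I[...,2]
    near=(P[...,0]>350)&(P[...,0]<850)&(abs(P[...,1])<300)
    m=(near&(abs(P[...,2]-85)<4)&(I.min(2)>110)).astype(np.uint8)
    m=cv2.morphologyEx(m,cv2.MORPH_OPEN,np.ones((2,2)))
    k,lab,st,ce=cv2.connectedComponentsWithStats(m); i=1+st[1:,4].argmax()
    Q=P[lab==i][:,:2].astype(np.float32); allt.append(Q)
    print(n,len(Q),cv2.minAreaRect(Q),np.median(P[lab==i][:,2]))
    rim=near&(P[...,2]>141)&(P[...,2]<147)&(P[...,1]>-20)&(P[...,0]<640); R=P[rim]
    rimp.append(R[:,:2])
    o=least_squares(lambda p:np.hypot(R[:,0]-p[0],R[:,1]-p[1])-p[2],[560,70,74],loss="soft_l1",f_scale=2); print("rim",len(R),o.x.round(1))
    hi=near&(P[...,2]>190)&(P[...,2]<400);L=P[hi];c=np.median(L,0)
    for _ in range(5):
        e=np.linalg.svd(L-c,full_matrices=False)[2][2]; d=(L-c)@e; L=L[abs(d)<6]; c=L.mean(0)
    e*=np.sign(e[0]);print("lidplane",len(L),c.round(1),e.round(4),"yaw",np.degrees(np.arctan2(e[1],e[0])),"rms",d.std())
    top=P[near&(P[...,2]>300)&(P[...,2]<400)]; t=top[top[:,2]>top[:,2].max()-12]; print("tongue",t.mean(0).round(1),t.min(0).round(1),t.max(0).round(1))
    yel=near&(rr>150)&(g>120)&(b<90)&(P[...,1]<0)&(P[...,2]>85);yelp.append(P[yel]); print("yel",cv2.minAreaRect(P[yel][:,:2].astype(np.float32)),P[yel][:,2].min(),P[yel][:,2].max())
print(cv2.minAreaRect(np.vstack(allt)))
E
python3 - <<'E'
import numpy as np,cv2
for n,(y,x,d) in {"scene":(125,165,240),"side":(100,160,200)}.items():
    s=np.load(f"{n}0.npz")["img"][y:y+int(d*.75),x:x+d]; cv2.imwrite(f"pics/{n}c.png",cv2.resize(s,(800,600),interpolation=cv2.INTER_CUBIC))
E
```

```text
scene 3292 ((554.8679809570312, 37.16639709472656), (335.5393981933594, 218.18283081054688), 78.4340591430664) nan
rim 143 [561.4 112.8  73.1]
lidplane 1598 [658.2  89.8 262.9] [ 0.984  -0.1771 -0.018 ] yaw -10.20346743375577 rms 1.4528524599332178
tongue [659.4  93.2 338.9] [653.7  77.1 332.7] [665.5 113.5 343.9]
yel ((495.4904479980469, -62.876182556152344), (59.203182220458984, 57.45125961303711), 80.98907470703125) 98.04666673082215 123.86913096193115
side 2171 ((457.2975769042969, 44.861175537109375), (480.4273986816406, 197.27203369140625), 53.47696304321289) nan
rim 262 [558.4 113.1  73.2]
lidplane 1373 [647.7 111.4 262.2] [ 0.9778 -0.1941 -0.0783] yaw -11.228163014929843 rms 2.5338995904055017
tongue [656.   99.6 335.3] [650.7  78.1 328.7] [661.6 115.4 340.6]
yel ((486.8605651855469, -119.66194915771484), (180.8775634765625, 53.8420524597168), 84.71226501464844) 97.30672045986768 123.11965265635189
((461.6109924316406, 44.67559814453125), (481.4202880859375, 199.6497802734375), 52.34714126586914)
```

View pics/scenec.png

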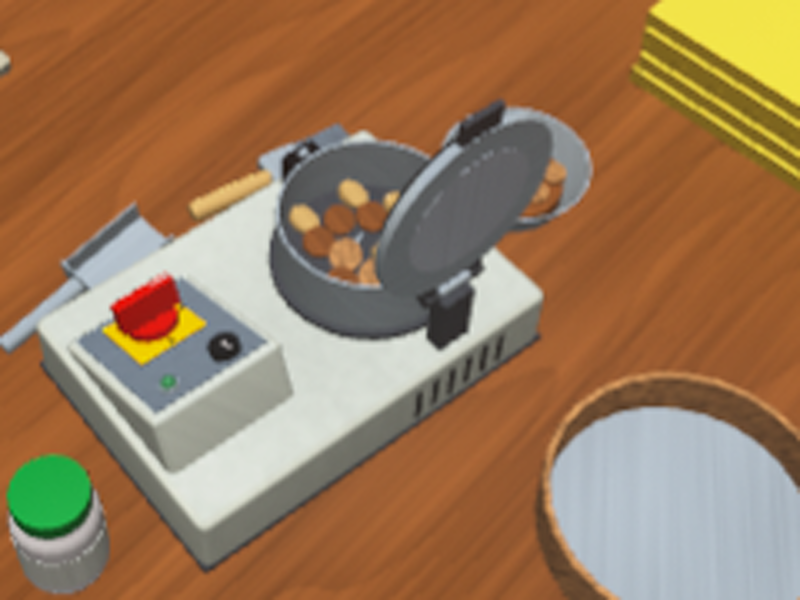

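View pics/sidec.png

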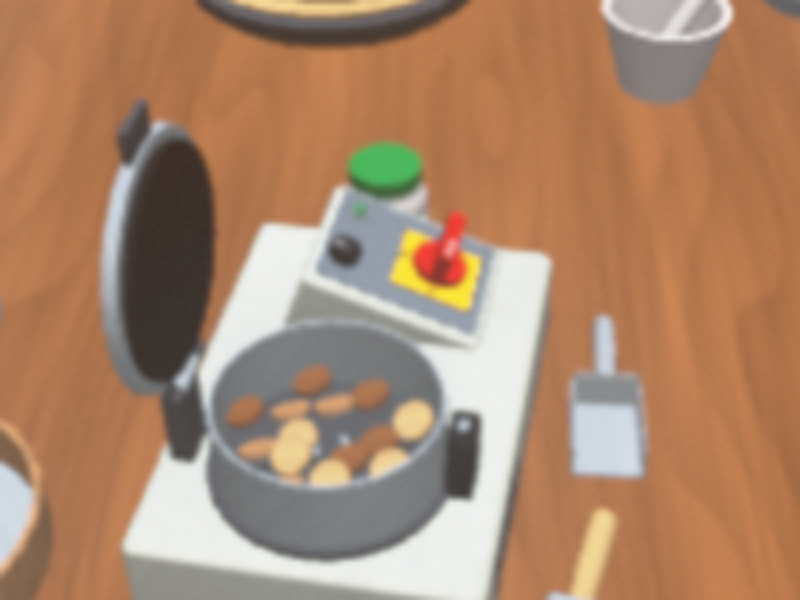

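The fitted mill pose has yaw about -10.5°, drum centre (560, 113), hinge (650, 96, 149) and plate centre (495.5, -63, 111). These agree with each other: the plate comes out at mill y ≈ -106. The lid is at about 92°. Next I write a planner helper.

```bash
cat >> h.py <<'E'
from scipy.spatial.transform import Rotation as Ro
YAW=-10.5; DR=np.array([560.,113.,0]); M=Ro.from_euler("z",YAW,degrees=True)
O=DR-M.apply([0,78,0])
def w(p): return O+M.apply(p)      # mill -> world
def l(p): return M.inv().apply(np.asarray(p)-O)
RD=Ro.from_euler("xyz",[180,0,90+YAW],degrees=True)   # tool y = mill x, x = mill y
RS=Ro.from_matrix(np.column_stack([[0,1,0],[.939,0,.343],[.343,0,-.939]])); RS=M*RS  # for the switch
def plan(p,R,n,frm=None):
    from bench import r
    s=r.sense(); p0,R0=frm or (s["tool_pos"],Ro.from_euler("xyz",s["tcp_rot"],degrees=True))
    dv=(R0.inv()*R).as_rotvec()/n; d=(np.array(p)-p0)/n; Rc=R0
    for i in range(n):
        print(np.round(Rc.inv().apply(d),1).tolist()+np.round(dv,3).tolist()); Rc=Rc*Ro.from_rotvec(dv)
E
python3 - <<'E'
from h import *
print(w([92,78,149]))
plan([640,340,400],RD,10)
print()
plan([712,85,400],RD,6,([640,340,400],RD))
E
```

```text
[650.4594515   96.23433165 149.        ]
[-47.6, -5.3, -17.0, -0.0, 0.0, 0.139]
[-47.8, 1.3, -17.0, -0.0, 0.0, 0.139]
[-47.2, 7.9, -17.0, -0.0, 0.0, 0.139]
[-45.6, 14.4, -17.0, -0.0, 0.0, 0.139]
[-43.2, 20.6, -17.0, -0.0, 0.0, 0.139]
[-39.9, 26.3, -17.0, -0.0, 0.0, 0.139]
[-35.9, 31.6, -17.0, -0.0, 0.0, 0.139]
[-31.2, 36.3, -17.0, -0.0, 0.0, 0.139]
[-25.9, 40.2, -17.0, -0.0, 0.0, 0.139]
[-20.1, 43.4, -17.0, -0.0, 0.0, 0.139]

[-39.6, 19.5, 0.0, 0.0, 0.0, 0.0]
[-39.6, 19.5, 0.0, 0.0, 0.0, 0.0]
[-39.6, 19.5, 0.0, 0.0, 0.0, 0.0]
[-39.6, 19.5, 0.0, 0.0, 0.0, 0.0]
[-39.6, 19.5, 0.0, 0.0, 0.0, 0.0]
[-39.6, 19.5, 0.0, 0.0, 0.0, 0.0]
```

>>> send_rows([
  [-48, -5, -17, 0, 0, 0.139],
  [-48, 1, -17, 0, 0, 0.139],
  [-47, 8, -17, 0, 0, 0.139],
  [-46, 14, -17, 0, 0, 0.139],
  [-43, 21, -17, 0, 0, 0.139],
], grip=1)

```text
time: 0.72
tool_pos: [429.2, 448.8, 316.4]
tcp_rot: [-180.0, 0.0, 118.9]
ft_force: [-0.1, 0.9, -0.3]
finger_gap: -0.0
grip_force: 0.0
```

>>> send_rows([
  [-40, 26, -17, 0, 0, 0.139],
  [-36, 32, -17, 0, 0, 0.139],
  [-31, 36, -17, 0, 0, 0.139],
  [-26, 40, -17, 0, 0, 0.139],
  [-20, 43, -17, 0, 0, 0.139],
])

```text
time: 1.35
tool_pos: [640.7, 338.5, 401.2]
tcp_rot: [-180.0, 0.0, 79.1]
ft_force: [0.1, -0.0, 0.5]
finger_gap: 0.1
grip_force: 0.0
```

>>> send_rows([
  [-40, 19, 0, 0, 0, 0],
  [-40, 19, 0, 0, 0, 0],
  [-40, 19, 0, 0, 0, 0],
  [-40, 20, 0, 0, 0, 0],
  [-40, 20, 0, 0, 0, 0],
])

```text
time: 1.98
tool_pos: [698.1, 123.5, 400.6]
tcp_rot: [-179.9, 0.0, 79.3]
ft_force: [-0.1, 0.3, 0.2]
finger_gap: 0.3
grip_force: 0.0
```

>>> send_rows([
  [-38, 20, 0, 0, 0, 0],
  [0, 0, 30, 0, 0, 0],
  [0, 0, 30, 0, 0, 0],
  [0, 0, 30, 0, 0, 0],
  [0, 0, 0, 0, 0, 0],
])

```text
time: 2.6
tool_pos: [708.9, 83.8, 306.8]
tcp_rot: [-179.6, 0.1, 79.3]
ft_force: [-0.9, -0.8, 0.7]
finger_gap: -0.0
grip_force: 0.0
```

```bash
python3 - <<'E'
from bench import r
from h import *
s=r.sense(); print(l(s["tool_pos"]),s["ft_force"],s["joint_pos"].round(1))
a=r.snapshot("side"); cv2.imwrite("pics/side1.png",cv2.resize(a["img"][60:240,130:370],(800,600),interpolation=cv2.INTER_CUBIC))
E
```

```text
[151.7263261   76.37269829 306.80849377] [-0.94460334 -0.76339657  0.6564117 ] [ 2.6 25.4 56.2 -0.  98.8 13.3]
```

View pics/side1.png

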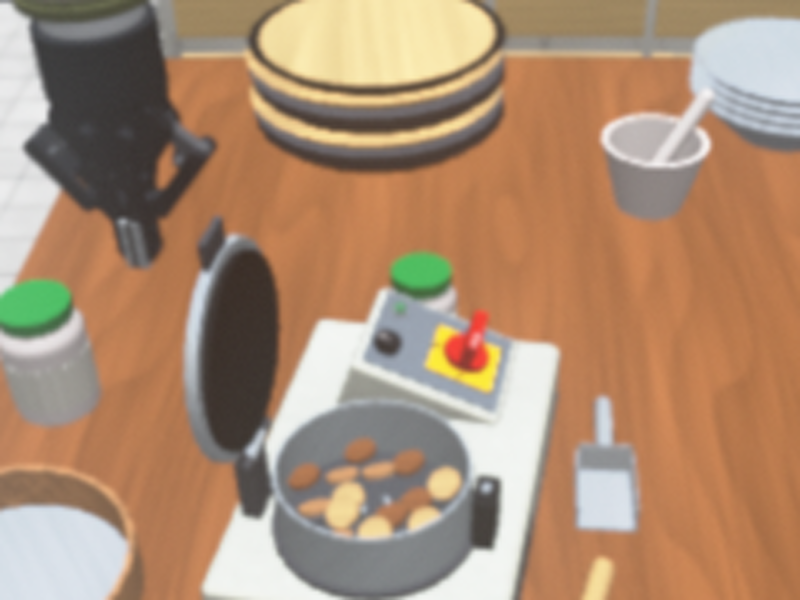

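The side view shows the shut fingertips at (138,260), behind the lid's tongue at (210,240), with clear space between. The knuckles splay out above, so I'll contact near the tongue.

```bash
python3 - <<'E'
from h import *
rho=170; c=[151.7,306.8]
for t in list(range(95,-1,-5)):
    a=np.radians(t); p=[92+14-rho*np.cos(a)+5*np.sin(a),149+rho*np.sin(a)+5*np.cos(a)]
    print(t,np.round(p,1),"tool y,z",np.round([p[0]-c[0],c[1]-p[1]],1)); c=p
E
```

```text
95 [125.8 317.9] tool y,z [-25.9 -11.1]
90 [111. 319.] tool y,z [-14.8  -1.1]
85 [ 96.2 318.8] tool y,z [-14.8   0.2]
80 [ 81.4 317.3] tool y,z [-14.8   1.5]
75 [ 66.8 314.5] tool y,z [-14.6   2.8]
70 [ 52.6 310.5] tool y,z [-14.3   4. ]
65 [ 38.7 305.2] tool y,z [-13.9   5.3]
60 [ 25.3 298.7] tool y,z [-13.4   6.5]
55 [ 12.6 291.1] tool y,z [-12.7   7.6]
50 [  0.6 282.4] tool y,z [-12.    8.7]
45 [-10.7 272.7] tool y,z [-11.2   9.7]
40 [-21.  262.1] tool y,z [-10.3  10.6]
35 [-30.4 250.6] tool y,z [-9.4 11.5]
30 [-38.7 238.3] tool y,z [-8.3 12.3]
25 [-46.  225.4] tool y,z [-7.2 13. ]
20 [-52.  211.8] tool y,z [-6.1 13.5]
15 [-56.9 197.8] tool y,z [-4.9 14. ]
10 [-60.5 183.4] tool y,z [-3.6 14.4]
5 [-62.9 168.8] tool y,z [-2.4 14.6]
0 [-64. 154.] tool y,z [-1.1 14.8]
```

>>> send_rows([
  [0, 0, -11, 0, 0, 0],
  [0, -13, 0, 0, 0, 0],
  [0, -13, 0, 0, 0, 0],
  [0, -15, -1, 0, 0, 0],
  [0, -15, 0, 0, 0, 0],
])

```text
time: 3.28
tool_pos: [656.6, 94.0, 326.8]
tcp_rot: [179.7, -0.0, 79.3]
ft_force: [3.7, -1.5, -1.4]
finger_gap: 0.3
grip_force: 1.9
```

>>> send_rows([
  [0, -15, 1.5, 0, 0, 0],
  [0, -14.5, 3, 0, 0, 0],
  [0, -14.5, 4, 0, 0, 0],
  [0, -14, 5, 0, 0, 0],
  [0, -13.5, 6.5, 0, 0, 0],
])

```text
time: 3.9
tool_pos: [586.8, 107.5, 308.0]
tcp_rot: [179.6, -0.1, 79.3]
ft_force: [1.9, 0.2, 3.7]
finger_gap: -0.1
grip_force: 1.6
```

```bash
python3 - <<'E'
from h import *
from bench import r
s=r.sense(); p=l(s["tool_pos"]); print(p)
v=np.array([p[0]-14-92,p[2]-149]); R=np.hypot(*v); rho=(R*R-25)**.5; t0=np.degrees(np.arctan2(v[1],-v[0])-np.arctan2(5,rho)); print(rho,t0)
c=[p[0],p[2]]
for t in np.linspace(t0,0,14)[1:]:
    a=np.radians(t); q=[92+14-rho*np.cos(a)+5*np.sin(a),149+rho*np.sin(a)+5*np.cos(a)]
    print(round(t),np.round(q,1),"tool y,z",np.round([q[0]-c[0],c[1]-q[1]],1)); c=q
E
```

```text
[ 27.3591668   77.47929553 307.97947236]
177.29594829053661 62.064830123172534
57 [ 14.4 300.9] tool y,z [-13.    7.1]
53 [  2.1 292.7] tool y,z [-12.3   8.2]
48 [ -9.5 283.6] tool y,z [-11.6   9.1]
43 [-20.3 273.5] tool y,z [-10.8  10.1]
38 [-30.2 262.6] tool y,z [-9.9 10.9]
33 [-39.2 250.8] tool y,z [-9.  11.7]
29 [-47.2 238.4] tool y,z [-8.  12.4]
24 [-54.1 225.3] tool y,z [-6.9 13.1]
19 [-59.9 211.7] tool y,z [-5.8 13.6]
14 [-64.5 197.7] tool y,z [-4.6 14. ]
10 [-68.  183.3] tool y,z [-3.5 14.4]
5 [-70.3 168.7] tool y,z [-2.3 14.6]
0 [-71.3 154. ] tool y,z [-1.  14.7]
```

>>> send_rows([
  [0, -13, 7, 0, 0, 0],
  [0, -12, 8, 0, 0, 0],
  [0, -11.5, 9, 0, 0, 0],
  [0, -10.5, 10, 0, 0, 0],
  [0, -9.5, 11, 0, 0, 0],
])

```text
time: 4.53
tool_pos: [530.5, 118.0, 263.2]
tcp_rot: [179.7, -0.1, 79.3]
ft_force: [-9.4, -2.5, 11.3]
finger_gap: 0.0
grip_force: 5.5
```

>>> send_rows([
  [0, -9, 12, 0, 0, 0],
  [0, -8, 12.5, 0, 0, 0],
  [0, -6.5, 13, 0, 0, 0],
  [0, -5, 13.5, 0, 0, 0],
  [0, -4, 14, 0, 0, 0],
])

```text
time: 5.15
tool_pos: [497.4, 124.0, 192.3]
tcp_rot: [-180.0, 0.0, 79.3]
ft_force: [0.4, 0.9, 2.4]
finger_gap: 0.3
grip_force: 1.0
```

>>> send_rows([
  [0, -3, 10, 0, 0, 0],
  [0, -1, 10, 0, 0, 0],
  [0, 0, 0, 0, 0, 0],
])

```text
time: 5.52
tool_pos: [493.2, 124.5, 172.0]
tcp_rot: [-179.9, 0.0, 79.3]
ft_force: [-0.1, -0.1, 0.2]
finger_gap: 0.2
grip_force: 0.0
```

```bash
python3 - <<'E'
from bench import r
from h import *
s=r.sense(); print(l(s["tool_pos"]),s["ft_force"])
a=r.snapshot("side"); cv2.imwrite("pics/side2.png",cv2.resize(a["img"][60:240,130:370],(800,600),interpolation=cv2.INTER_CUBIC))
P=cloud(a);q=M.inv().apply(P.reshape(-1,3)-O)
for z in (150,):
  m=(abs(q[:,1]-78)<85)&(q[:,2]>140)&(q[:,2]<230)&(q[:,0]<92)&(q[:,0]>-30); k=q[m]
  A=np.c_[k[:,0]-92,np.ones(len(k))]; print(len(k)); 
  for b in range(-30,95,15):
    mm=(k[:,0]>=b)&(k[:,0]<b+15); print(b,mm.sum(),np.percentile(k[mm,2],[10,50,90]).round(1) if mm.any() else "")
E
```

```text
[-67.82104625  77.11057354 171.98039251] [-0.09233401 -0.12986852  0.23407884]
1748
-30 253 [162.  165.  166.6]
-15 281 [161.2 163.8 165.2]
0 285 [160.3 162.3 163.7]
15 266 [159.  160.7 162.2]
30 244 [157.6 159.1 160.7]
45 188 [156.  157.6 159. ]
60 125 [154.5 155.8 157.2]
75 96 [148.7 153.6 155.4]
90 10 [147.  154.4 155.9]
```

View pics/side2.png

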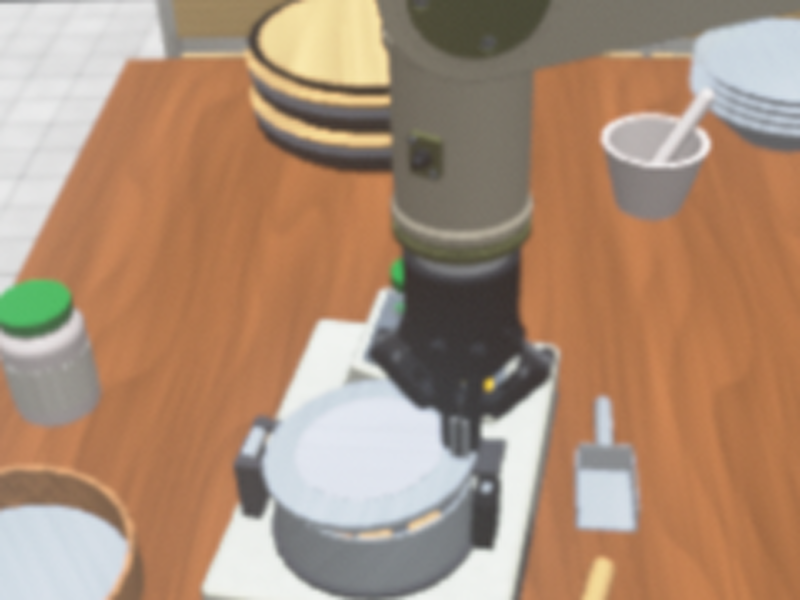

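The lid is folded, with its plane about 6° from closed and the fingers at (460,440) on its front edge. Now I press it home.

>>> send_rows([
  [0, 0, 5, 0, 0, 0],
  [0, 0, 5, 0, 0, 0],
  [0, 0, 4, 0, 0, 0],
  [0, 0, 2, 0, 0, 0],
  [0, 0, 0, 0, 0, 0],
])

```text
time: 6.2
tool_pos: [493.8, 124.6, 157.0]
tcp_rot: [-180.0, 0.0, 79.3]
ft_force: [-0.4, -0.5, -0.0]
finger_gap: -0.1
grip_force: 0.0
```

>>> send_rows([
  [0, 0, 2, 0, 0, 0],
  [0, 0, 1, 0, 0, 0],
  [0, 0, 0, 0, 0, 0],
])

```text
time: 6.58
tool_pos: [493.9, 124.6, 154.2]
tcp_rot: [180.0, 0.0, 79.3]
ft_force: [0.8, 0.1, -0.3]
finger_gap: 0.4
grip_force: 0.1
```

>>> send_rows([
  [0, 0, 1, 0, 0, 0],
  [0, 0, 1, 0, 0, 0],
  [0, 0, 0, 0, 0, 0],
])

```text
time: 6.95
tool_pos: [494.0, 124.6, 153.9]
tcp_rot: [180.0, 0.0, 79.3]
ft_force: [-7.2, -0.9, 13.7]
finger_gap: 0.0
grip_force: 6.8
```

>>> send_rows([
  [0, 0, 1, 0, 0, 0],
  [0, 0, 1, 0, 0, 0],
  [0, 0, 0, 0, 0, 0],
])

```text
time: 7.32
tool_pos: [494.1, 124.6, 153.8]
tcp_rot: [179.9, -0.0, 79.3]
ft_force: [-15.3, -2.8, 28.2]
finger_gap: 0.0
grip_force: 13.9
```

```bash
python3 - <<'E'
from bench import r
from h import *
s=r.sense(); print(l(s["tool_pos"]),s["ft_force"])
for n in("side","scene"):
  a=r.snapshot(n)
  P=cloud(a);q=M.inv().apply(P.reshape(-1,3)-O)
  m=(abs(q[:,1]-78)<85)&(q[:,2]>140)&(q[:,2]<230)&(q[:,0]<92)&(q[:,0]>-70); k=q[m]
  for b in range(-60,95,15):
    mm=(k[:,0]>=b)&(k[:,0]<b+15); print(b,mm.sum(),np.percentile(k[mm,2],[10,50,90]).round(1) if mm.any() else "")
E
```

```text
[-66.87641283  77.41808667 153.79703162] [-15.29668201  -2.84922129  28.20913077]
-60 222 [152.  154.3 209.1]
-45 303 [152.2 154.5 217. ]
-30 257 [152.  153.7 156.3]
-15 256 [152.1 153.7 155.1]
0 276 [152.1 153.7 155. ]
15 271 [151.9 153.5 155.1]
30 240 [152.  153.7 155.1]
45 196 [152.  153.4 154.8]
60 131 [152.  153.5 154.8]
75 90 [147.6 152.4 154.4]
90 18 [149.9 154.5 156.3]
-60 278 [153.9 157.2 212.8]
-45 255 [153.9 156.2 159.4]
-30 265 [154.1 156.1 158.4]
-15 276 [154.  156.2 158.4]
0 280 [153.9 156.4 158.5]
15 285 [153.7 156.4 158.3]
30 260 [153.5 156.1 158.7]
45 248 [153.5 156.  158.3]
60 186 [152.7 156.  157.9]
75 92 [151.6 154.9 157.6]
90 16 [152.4 156.3 158.5]
```

The lid is flat at z ≈ 154 along its whole length in both cameras, with the stop reached at 28 N. I'll back off and move above the switch with the tool tilted.

>>> send_rows([
  [0, 0, -10, 0, 0, 0],
  [0, 0, -40, 0, 0, 0],
  [0, 0, -50, 0, 0, 0],
], grip=-0.3)

```text
time: 7.8
tool_pos: [492.9, 124.5, 250.0]
tcp_rot: [-179.8, 0.1, 79.3]
ft_force: [1.3, 0.9, 0.3]
finger_gap: 54.2
grip_force: 0.0
```

```bash
python3 - <<'E'
from h import *
from bench import r
n=M.apply([-.343,0,.939]); c=np.array([495.5,-63,111.])
print(l(c)); tgt=c+n*130; print(tgt); plan(tgt,RS,5)
E
```

```text
[ -31.34648905 -106.80705513  111.        ]
[451.65666367 -54.87411792 233.07      ]
[-36.8, -1.5, 3.4, -0.071, 0.0, -0.001]
[-36.8, -1.7, 3.3, -0.071, 0.0, -0.001]
[-36.8, -2.0, 3.2, -0.071, 0.0, -0.001]
[-36.8, -2.2, 3.0, -0.071, 0.0, -0.001]
[-36.8, -2.4, 2.8, -0.071, 0.0, -0.001]
```

>>> send_rows([
  [-37, -1.5, 3, -0.07, 0, 0],
  [-37, -2, 3, -0.07, 0, 0],
  [-37, -2, 3, -0.07, 0, 0],
  [-37, -2, 3, -0.07, 0, 0],
  [-37, -2.5, 3, -0.07, 0, 0],
])

```text
time: 8.43
tool_pos: [451.8, -56.6, 234.0]
tcp_rot: [159.8, 0.0, 79.4]
ft_force: [1.3, -0.4, 0.3]
finger_gap: 55.2
grip_force: 0.0
```

>>> send_rows([
  [0, 0, 0, 0, 0, 0],
])

```text
time: 8.55
tool_pos: [450.8, -57.6, 233.2]
tcp_rot: [159.9, 0.0, 79.1]
ft_force: [-0.3, 1.0, -0.5]
finger_gap: 55.7
grip_force: 0.0
```

```bash
python3 - <<'E'
from h import *
from bench import r
s=r.sense(); print(s["tool_pos"],s["tcp_rot"],s["joint_pos"].round(1))
a=r.snapshot("wrist"); np.savez("w1.npz",**a); cv2.imwrite("pics/w1.png",cv2.resize(a["img"],(800,600)))
P=cloud(a);I=a["img"].astype(int);b,g,rr=I[...,0],I[...,1],I[...,2]
near=(P[...,0]>400)&(P[...,0]<600)&(P[...,1]<0)&(P[...,1]>-140)&(P[...,2]>85)&(P[...,2]<160)
n=M.apply([-.343,0,.939]); U=M.apply([.939,0,.343]); V=M.apply([0,1,0])
c=np.array([495.5,-63,111.])
for nm,m in (("yel",near&(rr>150)&(g>120)&(b<90)),("red",near&(rr>130)&(g<70)&(b<70))):
    q=(P[m]-c)@np.c_[U,V,n]; print(nm,m.sum(),np.percentile(q,[1,50,99],0).round(1).tolist())
    print(cv2.minAreaRect(q[:,:2].astype(np.float32)))
    if nm=="red":
        t=q[q[:,2]>28]; print("bar top",len(t),t.mean(0).round(1),cv2.minAreaRect(t[:,:2].astype(np.float32)))
    else:
        A=np.c_[q[:,:2],np.ones(len(q))]; print("plane",np.linalg.lstsq(A,q[:,2],rcond=None)[0].round(3))
E
```

```text
[450.7666792  -57.55996881 233.17552758] [1.59923340e+02 2.43400606e-02 7.91238541e+01] [-14.8 -38.6 125.4   1.4  73.2  -4.1]
yel 1874 [[-32.8, -26.0, -2.2], [-0.9, 11.9, -0.5], [26.0, 32.4, 7.5]]
((-3.3945674896240234, 3.02093505859375), (59.70830154418945, 59.860355377197266), 0.25175780057907104)
plane [ 0.001 -0.001 -0.347]
red 1456 [[-22.3, -21.0, 6.4], [-2.8, 3.1, 8.9], [15.2, 27.3, 35.2]]
((-3.4854397773742676, 2.8830223083496094), (41.31906509399414, 43.18468475341797), 42.98046112060547)
bar top 650 [-3.3  2.3 33.8] ((-3.3914852142333984, 3.1414031982421875), (11.937419891357422, 50.196502685546875), 1.1253148317337036)
```

View pics/w1.png

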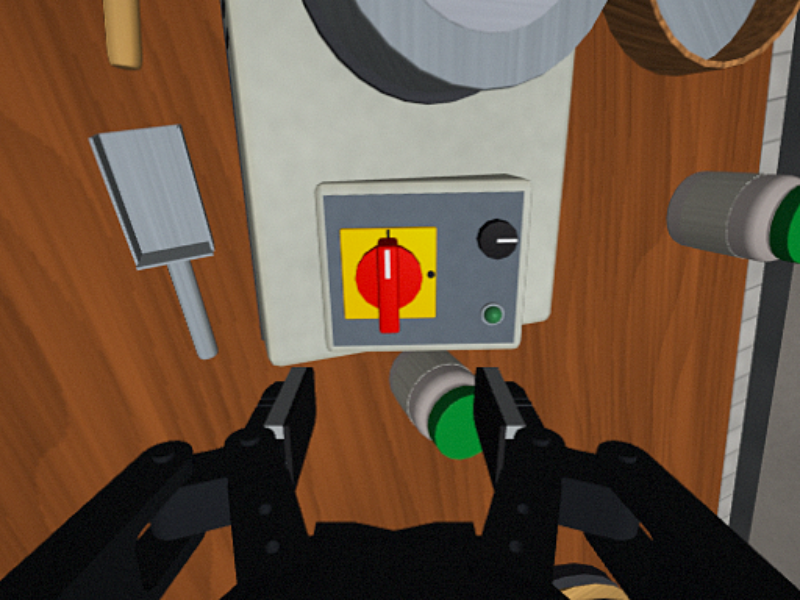

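The wrist view shows the red handle at (388,280) centred on the plate, with the ON dot at (431,273) to the right. Clockwise is therefore positive about the tool z axis. The axis is measured at U=-3.4, V=+3.0.

```bash
python3 - <<'E'
from h import *
n=M.apply([-.343,0,.939]); U=M.apply([.939,0,.343]); V=M.apply([0,1,0])
c=np.array([495.5,-63,111.])-3.4*U+3*V-.35*n; print(c)
plan(c+n*50,RS,3); print(c+n*50); plan(c+n*12,RS,3,(c+n*50,RS)); print(c+n*12)
E
```

```text
[493.02560671 -59.49030751 109.50515   ]
[1.6, -1.3, 27.0, 0.0, 0.001, -0.002]
[1.6, -1.3, 27.0, 0.0, 0.001, -0.002]
[1.6, -1.3, 27.0, 0.0, 0.001, -0.002]
[476.16278505 -56.36496825 156.45515   ]
[-0.0, -0.0, 12.7, 0.0, 0.0, 0.0]
[-0.0, -0.0, 12.7, 0.0, 0.0, 0.0]
[-0.0, -0.0, 12.7, 0.0, 0.0, 0.0]
[488.97852951 -58.74022609 120.77315   ]
```

>>> send_rows([
  [1.6, -1.3, 27, 0, 0, -0.002],
  [1.6, -1.3, 27, 0, 0, -0.002],
  [1.6, -1.3, 27, 0, 0, -0.002],
  [0, 0, 0, 0, 0, 0],
])

```text
time: 9.1
tool_pos: [475.6, -54.0, 154.1]
tcp_rot: [160.3, 0.1, 79.8]
ft_force: [-0.3, 0.1, -0.1]
finger_gap: 55.8
grip_force: 0.0
```

>>> send_rows([
  [0, 0, 13, 0, 0, 0],
  [0, 0, 13, 0, 0, 0],
  [0, 0, 12, 0, 0, 0],
  [0, 0, 0, 0, 0, 0],
  [0, 0, 0, 0, 0, 0],
])

```text
time: 9.72
tool_pos: [489.5, -58.0, 121.0]
tcp_rot: [159.9, 0.1, 79.7]
ft_force: [-0.4, 0.1, 0.8]
finger_gap: 55.5
grip_force: 0.0
```

```bash
python3 - <<'E'
from h import *
from bench import r
s=r.sense(); R=Ro.from_euler("xyz",s["tcp_rot"],degrees=True)
print(s["tool_pos"],R.inv().apply(np.array([489,-58.7,120.8])-s["tool_pos"]),(R.inv()*RS).as_rotvec(),s["ft_force"],s["joint_pos"].round(1))
a=r.snapshot("wrist"); cv2.imwrite("pics/w2.png",a["img"])
E
```

```text
[489.46149445 -57.95607555 121.00739677] [-0.81426355 -0.37269106  0.08654705] [-0.00026973  0.0010013   0.0032806 ] [-0.38816478  0.0725137   0.82995451] [-13.4 -25.7 128.9   1.1  56.7  -3.5]
```

View pics/w2.png

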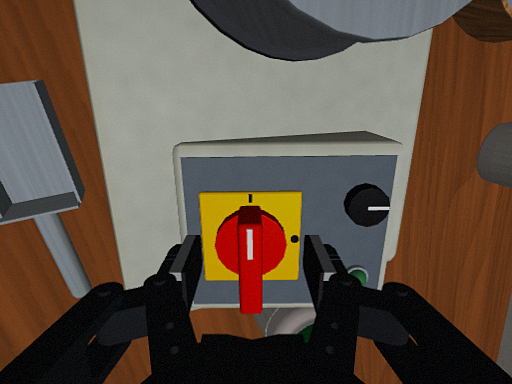

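The bar at (251,260) lies midway between the pads at (190) and (313), with no contact force. I'll close on it.

>>> send_rows([
  [-0.8, -0.4, 0, 0, 0, 0],
  [0, 0, 0, 0, 0, 0],
  [0, 0, 0, 0, 0, 0],
  [0, 0, 0, 0, 0, 0],
], grip=1, grip_force=30)

```text
time: 10.28
tool_pos: [488.4, -58.6, 120.9]
tcp_rot: [160.0, 0.1, 79.7]
ft_force: [-7.8, 1.1, 6.4]
finger_gap: 11.4
grip_force: 31.0
```

>>> send_rows([
  [0, 0, 0, 0, 0, 0.09],
  [0, 0, 0, 0, 0, 0.13],
  [0, 0, 0, 0, 0, 0.13],
])

```text
time: 10.65
tool_pos: [489.0, -58.8, 121.2]
tcp_rot: [161.0, -6.7, 60.5]
ft_force: [-1.8, -1.6, 2.3]
finger_gap: 11.4
grip_force: 30.3
```

>>> send_rows([
  [0, 0, 0, 0, 0, 0.13],
  [0, 0, 0, 0, 0, 0.13],
  [0, 0, 0, 0, 0, 0.13],
  [0, 0, 0, 0, 0, 0.13],
  [0, 0, 0, 0, 0, 0.13],
])

```text
time: 11.28
tool_pos: [489.7, -59.7, 121.6]
tcp_rot: [168.6, -16.8, 23.8]
ft_force: [3.9, -6.5, -1.2]
finger_gap: 11.3
grip_force: 29.5
```

>>> send_rows([
  [0, 0, 0, 0, 0, 0.13],
  [0, 0, 0, 0, 0, 0.13],
  [0, 0, 0, 0, 0, 0.13],
  [0, 0, 0, 0, 0, 0.13],
  [0, 0, 0, 0, 0, 0.06],
])

```text
time: 11.9
tool_pos: [489.8, -60.8, 121.7]
tcp_rot: [179.9, -20.2, -11.0]
ft_force: [4.4, -12.1, -2.6]
finger_gap: 11.2
grip_force: 30.7
```

>>> send_rows([
  [0, 0, 0, 0, 0, 0],
  [0, 0, 0, 0, 0, 0],
])

```text
time: 12.15
tool_pos: [489.8, -60.7, 121.7]
tcp_rot: [179.8, -20.2, -10.8]
ft_force: [4.2, -11.2, -3.1]
finger_gap: 11.2
grip_force: 30.1
```

```bash
python3 - <<'E'
from h import *
from bench import r
s=r.sense(); R=Ro.from_euler("xyz",s["tcp_rot"],degrees=True)
print((RS.inv()*R).as_rotvec(),s["ft_force"],s["wrist_torque"],s["joint_pos"].round(1),s["tool_pos"])
E
```

```text
[-5.77341517e-03 -1.40833666e-03  1.57602370e+00] [  4.20018924 -11.19276141  -3.07128388] [-1.8232     -0.26565506 -0.38737716] [-13.6 -25.8 129.    1.   56.6  86.8] [489.75083726 -60.74994338 121.6724317 ]
```

Rotated 90.3°. I'll release and retreat along the tool axis.

>>> send_rows([
  [0, 0, 0, 0, 0, 0],
  [0, 0, 0, 0, 0, 0],
  [0, 0, 0, 0, 0, 0],
  [0, 0, 0, 0, 0, 0],
], grip=-0.3)

```text
time: 12.65
tool_pos: [488.9, -58.4, 120.7]
tcp_rot: [-179.9, -20.0, -10.8]
ft_force: [0.4, -0.2, 0.2]
finger_gap: 55.1
grip_force: 0.0
```

>>> send_rows([
  [0, 0, -20, 0, 0, 0],
  [0, 0, -30, 0, 0, 0],
  [0, 0, -40, 0, 0, 0],
  [0, 0, -40, 0, 0, 0],
  [0, 0, 0, 0, 0, 0],
])

```text
time: 13.28
tool_pos: [446.5, -50.6, 247.4]
tcp_rot: [-180.0, -20.5, -10.8]
ft_force: [0.3, -0.3, 0.2]
finger_gap: 55.5
grip_force: 0.0
```

```bash
python3 - <<'E'
from h import *
from bench import r
s=r.sense(); print(s["tool_pos"],s["ft_force"],s["time"])
n=M.apply([-.343,0,.939]); U=M.apply([.939,0,.343]); V=M.apply([0,1,0]); c=np.array([493.,-59.5,109.5])
for nm in("wrist","scene","side"):
    a=r.snapshot(nm); P=cloud(a);I=a["img"].astype(int);b,g,rr=I[...,0],I[...,1],I[...,2]
    if nm=="scene": cv2.imwrite("pics/end.png",cv2.resize(a["img"],(800,600)))
    near=np.linalg.norm(np.nan_to_num(P)-c,axis=2)<70
    q=(P[near&(rr>130)&(g<70)&(b<70)]-c)@np.c_[U,V,n]; t=q[q[:,2]>28]
    if len(t)>4: print(nm,"bar",len(t),cv2.minAreaRect(t[:,:2].astype(np.float32)),np.ptp(t,0).round(1))
    q=M.inv().apply(P.reshape(-1,3)-O)
    k=q[(np.hypot(q[:,0],q[:,1]-78)<65)&(q[:,2]>140)&(q[:,2]<185)]
    if len(k)>50: print(nm,"lid",len(k),np.linalg.lstsq(np.c_[k[:,:2]-[92,78],np.ones(len(k))],k[:,2],rcond=None)[0].round(3))
E
```

```text
[446.52918461 -50.58822283 247.35610425] [ 0.33152279 -0.34441719  0.17261076] 13.275
wrist bar 579 ((-0.1652202606201172, -0.7977180480957031), (11.41162109375, 51.651432037353516), 89.44013977050781) [51.6 11.5  5.1]
wrist lid 14764 [-0.00000e+00  3.00000e-03  1.55685e+02]
scene bar 43 ((5.579837799072266, -2.4150853157043457), (47.212562561035156, 10.534655570983887), 2.472419261932373) [47.4 11.2  9.7]
scene lid 1533 [1.00000e-03 0.00000e+00 1.56334e+02]
side bar 26 ((-2.3103809356689453, 3.1463446617126465), (39.19325256347656, 5.89410400390625), 6.948986530303955) [39.4  6.6  6.2]
side lid 1512 [ 0.00000e+00 -1.00000e-03  1.53805e+02]
```

View pics/end.png

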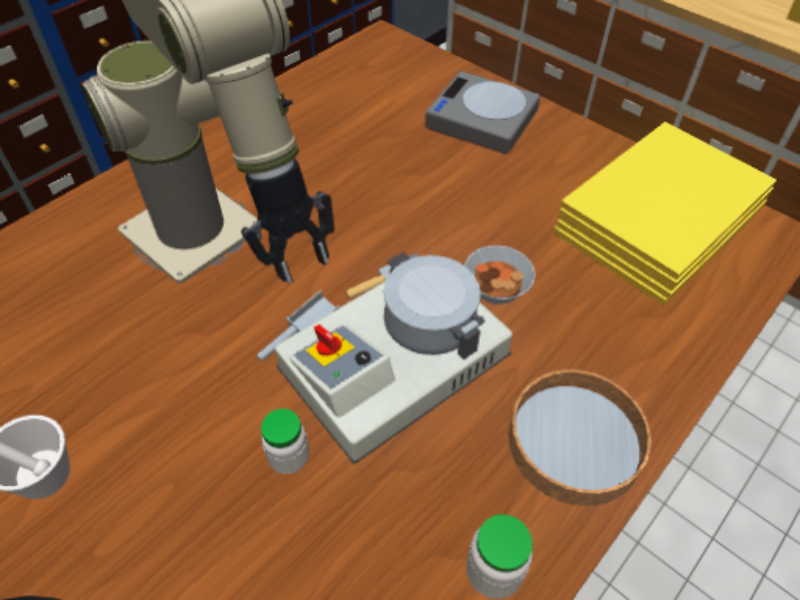

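The lid is flat with zero slope at (432,290), and the switch bar runs up and down the slope at (327,340). The bystanders are where they were and the arm is clear.

```bash
python3 -c "
from bench import r
print(r.hand_in())"
```

```text
the job is handed in; nothing more can be done
None
```

I closed the mill lid and pressed it flat on the drum, then turned the red switch a quarter turn clockwise to on. The things round the mill were left where they stood, and I handed the job in at about 13 s of the 51 s allowed.

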